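# Square a press die set into the bench's corner stop, then draw off and hold its upper half

### The arm

A 6-joint arm with a two-finger parallel gripper is mounted at the origin on the work surface. World frame = base frame: x ahead of the robot, y to its left, z up, the work surface at z = 0. Lengths are in m, angles in rad, forces in N, time in s.
With the tool pointing down it reaches from about 0.275 to 1 m from the base axis. Payload 8.4 kg.
Tool frame: the origin (TCP) lies at the very end of the fingers, on their centre line; the grasp point (between the pads) lies 19 mm behind it (bot.grip_depth is the distance from the TCP to the grasp point, in m); z points along the fingers, y is the direction in which the jaws open and shut (so a half turn about z gives the same grasp; the last joint's range is limited). The gripper opens to 85 mm and grips with 20 to 120 N. Pads are 22 mm wide; open, the fingers measure 114 mm over their backs; the gripper's body (76 mm by 85 mm) begins 54 mm behind the grasp point. The pads swing forward as they close: fully open they stand 13 mm farther back than shut.
Start: joints at [1.264, 0.353, 1.633, -0, 1.155, -0.002], TCP at [0.188, 0.596, 0.231] pointing down, gripper open.
Joint ranges: [-2.63, 2.63], [-0.92, 2.1], [0.06, 2.66], [-1.3, 4.44], [0, 2.69], [-3.02, 3.02]. Speed limits (rad/s): [2.22, 2.22, 2.79, 3.14, 3.14, 3.14].

### API

Orientations are given as a unit quaternion [x, y, z, w].
In Python, from bench import bot gives the robot as it stands.
- The arm moves only by the tool servo_tool, never from a script. Its argument "increments" is a list of rows, each a list of 7 numbers: the opening, from 0 (shut) to 1 (fully open), then the shift along the tool's x, y, z in cm, then the turn, a rotation vector about the tool's x, y, z in rad. In form: [[fingers, x, y, z, wx, wy, wz], ...]. A call has exactly 5 rows; each row is the pose to reach, as a shift and turn from the pose commanded when the call began, along the tool's axes at that moment; what a row does not reach only later rows make up. A row lasts 1/12 s, in which the tool goes at most 41.7 mm and 7.16 degrees, less where a joint would pass 70% of its speed; a pose out of reach is approached as far as the arm can. A call with a gripper value outside its range is refused whole. The fingers move at their own pace and stop on an object; "grip_force" is the grip in N (left out, the last holds). Time passes only in rows, so rows that repeat a pose let the fingers close, or fill a call up. It gives the time, the measured TCP pose, the force and the opening at its end, in the units of the state.
- bot.get_obs(): the state, without advancing time (a new reading comes with each control period).
- bot.snapshot(name): name is "scene" or "top"; returns (picture, depth): 480x640x3 uint8, blue, green, red; 480x640 float32, m along the optical axis (not along the pixel's ray), 0 where there is no reading.
- bot.camera_info(name): a dict with "mtx" (3x3 intrinsics, pixels), "R" (3x3) and "t" (3): a world point X has camera coordinates R X + t. Camera axes: x right, y down, z forward; pixel columns grow to the right and rows downward; lengths in m; the calibration is good to about 2 mm. A picture is of the moment at which its call begins. camera_info takes no time and is no camera call.
- bot.hand_in(): hands the job in, once; it reports no verdict.
The state is a dict: "clock": time; "qpos": joint angles; "qd": joint speeds; "effort": joint torques, N m; "tool_pos": TCP position; "eef_rot": TCP orientation; "contact_force": force on the tool from outside, world axes, zero at the start; "wrist_torque": the same for the moment, N m; "gripper_width": finger opening in m.
Only numpy, scipy, OpenCV 4.12 (cv2) and the standard library are available. Lean on these libraries where they do the work, as an engineer would, in place of code of your own. Each camera call takes 0.05 s, during which the arm holds its last target.

### The job

The toolmaker wants to look at the punch of the small die set on the bench. With its upper half still on, push the die set square and flush into the corner of the two stop bars; then take the upper half by its shank, draw it straight up off the guide pillars without tipping it or dragging the lower half out of the corner, and finish holding it level and still about 8 cm above where it sat, over the lower half. Do not let go at the end, and leave the hammer, the oil can and the screw box alone.

Things in the scene. Friction and masses are not known exactly. Their poses are not given: they have to be found in the camera images.
- stop: Fixed L of two dark steel bars, 25 wide, 16 high, screwed to the bench. Origin: inner corner at bench height. Far bar: working face is the plane x = 0 of this frame, from y = 0 to y = -190 mm, steel at x > 0. Side bar: working face is y = 0, from x = 0 to x = -150 mm, steel at y > 0. Turned up to 0.25 rad from the world axes. The die set goes in the quadrant x < 0, y < 0.
- lower: Lower half of the die set, loose, 1.4 kg. Blue shoe 110 (x) by 160 (y), 20 mm thick; origin: centre of its underside. Four yellow posts (14 diameter, tops at 48 mm, at x +-36, y +-34) carry the upper half; two steel guide pillars (16 diameter, x 0, y +-56, chamfered tops at 60 mm). Starts turned up to 0.3 rad from the stop's axes. Both halves together need 5 to 12 N to slide.
- lower_corner (a point): Corner of the lower shoe at its +x, +y (55, 80 mm from its centre, 10 mm up): goes into the inner corner of the stop. When home, the shoe's axes are parallel to the stop's, +x long edge against the far bar, +y short edge against the side bar. The set starts with its centre 85 to 130 mm from the far bar and 110 to 155 mm from the side bar (55 and 80 when home).
- lower_right (a point): Corner of the lower shoe at its +x, -y (55, -80 mm, 10 mm up): lies against the far bar when flush.
- lower_near (a point): Corner of the lower shoe at its -x, +y (-55, 80 mm, 10 mm up): lies against the side bar when flush.
- upper: Upper half of the die set, loose, about 0.7 kg, balanced about its shank. Aluminium shoe 90 (x) by 140 (y), 14 mm thick; two bronze bushes (27 diameter, 14 mm below the shoe, about 1 mm play round the pillars); punch 12 mm below it. Origin: centre of the shoe's underside, 48 mm above the lower origin when seated (shoe top at 62, shank top at 102 mm). Off the pillars after 26 mm of lift.
- shank (a point): Middle of the grip of the upper half's shank: an upright round steel spigot 25 mm in diameter and 40 mm tall (a 34 mm collar covers its lowest 3 mm), on the centre of the upper shoe. This point is on its axis, 22 mm above the shoe's top face, 84 mm above the bench at the start.
- hammer: Bystander: wood-handled hammer, 260 mm long, lying on the bench on the outer side of the side bar.
- oilcan: Bystander: red can, 60 mm diameter, 120 mm tall, standing on the bench. Origin: centre of its foot.
- screwbox: Bystander: blue open box of screws, 80 x 110 x 35 mm. Origin: centre of its underside.
Things that resemble listed ones, but are neither listed nor needed, are in the scene too. Several things have the shape of the upper; the one meant has the colours described above. Of the things like the lower, leave any that is green; of the rest the larger one is meant.

How it is judged:
By the outcome, as a careful person would: the job done as asked, in the order asked, and still so for the second after the job is handed in, while the arm keeps its last pose, push and grip.
It also fails if it takes over 67 s, if anything falls off the work surface, if the arm or the gripper's body presses on something with over 40 N, if the wrist force passes 120 N, or if a joint passes its speed limit or range.

## Working session

There is one attempt and no reset: what is moved stays moved. The work goes in short steps, Python scripts to look and compute and a tool call to move; the robot and the scene stay as the last step left them, time stands still between calls to the robot, and variables do not carry over. Pictures are saved under pics/ and viewed, and the job is handed in when it is done.

Besides the shell and the picture viewer there is one more tool, called after ">>>" by a JSON object that holds its "op" and its "data". servo_tool: Moves the arm, as the interface text tells. Its arguments: {"type":"object","properties":{"increments":{"type":"array","items":{"type":"array","items":{"type":"number"}}},"grip_force":{"type":"number"}},"required":["increments"]}

```bash
mkdir -p pics; ls; python3 - <<'E'
from bench import bot
import cv2,numpy as np
for n in("scene","top"):
    p,d=bot.snapshot(n); cv2.imwrite(f"pics/{n}0.png",p); np.save(f"pics/{n}0.npy",d)
    c=bot.camera_info(n); print(n,c)
print(bot.get_obs())
E
```

```text
pics
scene {'mtx': array([[514.74415605,   0.        , 313.57678273],
       [  0.        , 514.74415605, 242.92318485],
       [  0.        ,   0.        ,   1.        ]]), 'R': array([[ 0.62942028,  0.77677222, -0.02133138],
       [ 0.43648509, -0.37612966, -0.8173171 ],
       [-0.64289259,  0.50512513, -0.57579313]]), 't': array([-0.34018527, -0.16634784,  1.58732328])}
top {'mtx': array([[515.10474611,   0.        , 314.78001024],
       [  0.        , 515.10474611, 241.77234434],
       [  0.        ,   0.        ,   1.        ]]), 'R': array([[ 0.025384  , -0.99962059,  0.01069202],
       [-0.98888156, -0.02667605, -0.14629302],
       [ 0.14652274, -0.00685964, -0.98918352]]), 't': array([-0.02793887,  0.559145  ,  1.24255615])}
{'clock': 0.1, 'qpos': array([ 1.26361023e+00,  3.53592866e-01,  1.63404406e+00, -5.83513725e-06,
        1.15520717e+00, -2.40944849e-03]), 'qd': array([ 0.00083758, -0.00015455, -0.0007173 ,  0.00066253, -0.00072726,
        0.00173465]), 'effort': array([ 9.51271577e-04, -6.06358480e+01, -3.42818785e+01,  3.92224808e-05,
        4.03857252e-03, -1.19907593e-06]), 'tool_pos': array([0.18743002, 0.59579223, 0.23063475]), 'eef_rot': array([ 1.51798013e-01,  9.88411337e-01, -6.18651295e-04, -9.38373924e-05]), 'contact_force': array([ 0.34431497,  0.01401651, -0.39288652]), 'wrist_torque': array([0.0088082 , 0.05060973, 0.00164002]), 'gripper_width': 0.085598236875423}
```

View pics/top0.png

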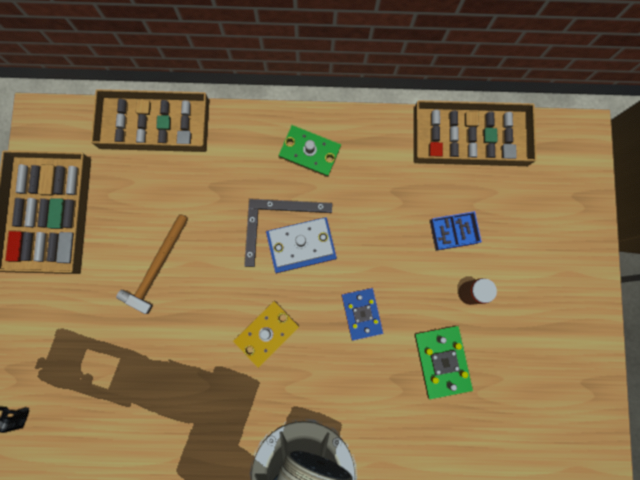

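View pics/scene0.png

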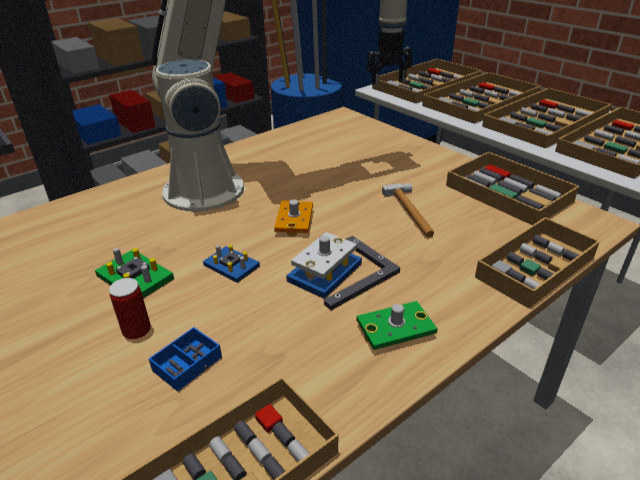

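The top view shows the L stop with its inner corner near (257,211). The die set, white on blue, is at (301,243) with its shank at (300,240). I'll enlarge that area and measure it.

```bash
cat > h.py <<'E'
from bench import bot
import cv2,numpy as np
def cast(n,uv,z):
    c=bot.camera_info(n);R,t=np.array(c["R"]),np.array(c["t"]);uv=np.atleast_2d(np.float64(uv))
    r=np.c_[uv,np.ones(len(uv))]@np.linalg.inv(c["mtx"]).T@R; o=-R.T@t
    return (o+r*((z-o[2])/r[:,2])[:,None])
def proj(n,X):
    c=bot.camera_info(n);q=(np.atleast_2d(X)@np.array(c["R"]).T+c["t"])@np.array(c["mtx"]).T
    return q[:,:2]/q[:,2:]
def crop(p,x0,y0,x1,y1,s,f):
    cv2.imwrite(f,cv2.resize(p[y0:y1,x0:x1],None,fx=s,fy=s,interpolation=cv2.INTER_CUBIC))
E
python3 - <<'E'
from h import *
p=cv2.imread("pics/top0.png");crop(p,235,190,345,280,7,"pics/ct0.png")
p=cv2.imread("pics/scene0.png");crop(p,280,220,410,312,6,"pics/cs0.png")
E
```

```text
(no output)
```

View pics/ct0.png

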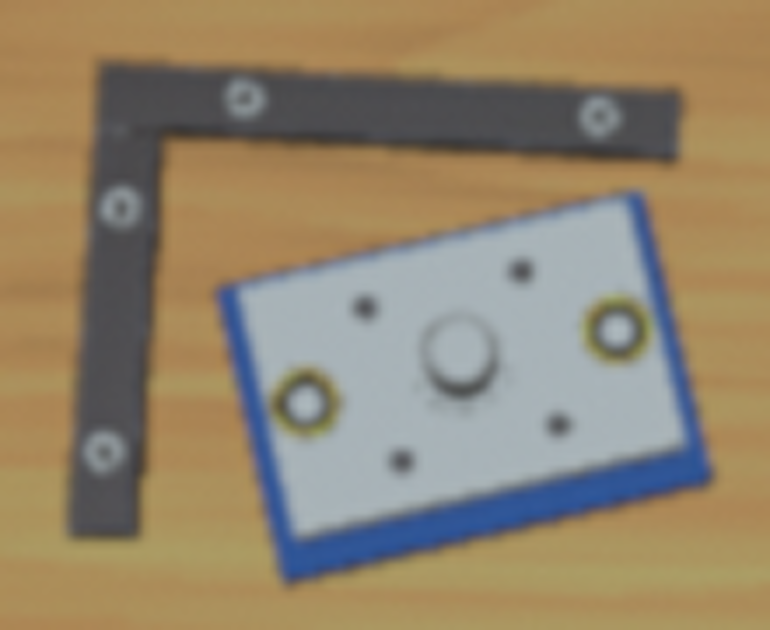

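View pics/cs0.png

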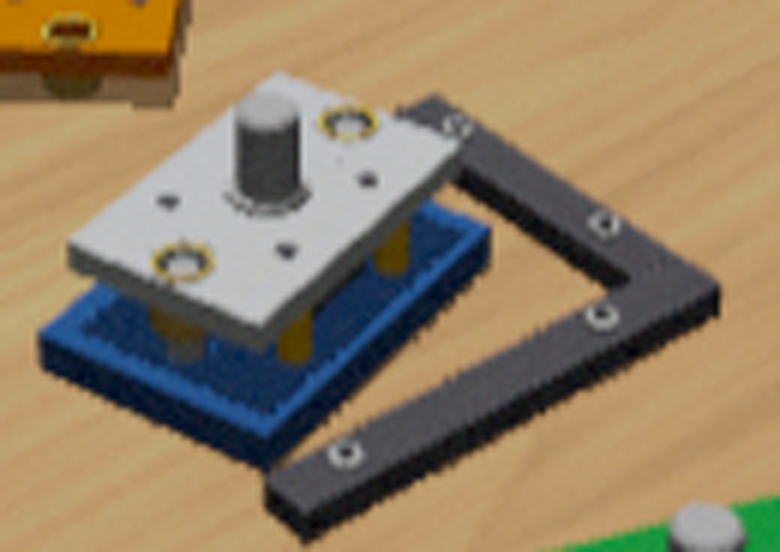

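```bash
cat > meas.py <<'E'
from h import *
def edge(mask_dark,p0,p1,n=30,half=5):
    pass
def subpix_edge(g,a,b,half=4):
    """a,b endpoints px; sample normals, find max-gradient location"""
    a,b=np.float64(a),np.float64(b);d=(b-a)/np.linalg.norm(b-a);nn=np.array([-d[1],d[0]])
    L=np.linalg.norm(b-a);pts=[]
    s=np.arange(-half,half+.01,.1)
    gg=cv2.GaussianBlur(g,(0,0),.7)
    for k in np.linspace(0,L,60):
        q=a+d*k+s[:,None]*nn
        v=cv2.remap(gg,np.float32(q[:,0])[None],np.float32(q[:,1])[None],cv2.INTER_LINEAR)[0]
        G=np.abs(np.gradient(v)); G[G<.5*G.max()]=0
        pts.append(a+d*k+nn*(G*s).sum()/G.sum())
    pts=np.array(pts)
    m=np.median((pts-a)@nn- np.polyval(np.polyfit((pts-a)@d,(pts-a)@nn,1),(pts-a)@d))
    r=(pts-a)@nn-np.polyval(np.polyfit((pts-a)@d,(pts-a)@nn,1),(pts-a)@d)
    return pts[np.abs(r)<2*np.std(r)+.05]
def wline(n,g,a,b,z,half=4):
    P=cast(n,subpix_edge(g,a,b,half),z)[:,:2]
    vx,vy,x,y=cv2.fitLine(np.float32(P),cv2.DIST_HUBER,0,1e-4,1e-4).ravel()
    return np.array([x,y]),np.array([vx,vy])
def inter(l,m):
    k=np.linalg.solve(np.c_[l[1],-m[1]],m[0]-l[0]);return l[0]+k[0]*l[1]
E
python3 - <<'E'
from meas import *
p=cv2.imread("pics/top0.png");g=p[:,:,2].astype(np.float32)
f=lambda x,y:((x+.5)/7+235-.5,(y+.5)/7+190-.5)
# inner and outer edges
fi=wline("top",g,f(190,135),f(650,158),.016,3)
fo=wline("top",g,f(120,65),f(660,92),.016,3)
si=wline("top",g,f(160,170),f(142,500),.016,3)
so=wline("top",g,f(97,90),f(72,500),.016,3)
for n,l in zip(("fi","fo","si","so"),(fi,fo,si,so)): print(n,l[0],np.degrees(np.arctan2(l[1][1],l[1][0])))
nn=lambda l:np.array([-l[1][1],l[1][0]])
print("widths",(fo[0]-fi[0])@nn(fi),(so[0]-si[0])@nn(si))
print("corner in",inter(fi,si),"out",inter(fo,so))
# far end
# upper
hsv=cv2.cvtColor(p,cv2.COLOR_BGR2HSV)
m=((hsv[...,1]<60)&(hsv[...,2]>110)).astype(np.uint8)*255
m[:200]=0;m[275:]=0;m[:,:260]=0;m[:,345:]=0
m=cv2.morphologyEx(m,cv2.MORPH_CLOSE,np.ones((5,5)))
c=max(cv2.findContours(m,0,1)[0],key=cv2.contourArea)
b=cv2.boxPoints(cv2.minAreaRect(c));print(b)
B=cast("top",b,.062)[:,:2];print(B,B.mean(0),[np.linalg.norm(B[i]-B[i-1]) for i in range(4)])
d=B[1]-B[0];print([np.degrees(np.arctan2(*(B[i]-B[i-1])[::-1])) for i in range(4)])
pil=cast("top",[f(305,403),f(616,330)],.062)
print("pillars",pil,np.linalg.norm(pil[0]-pil[1]),pil.mean(0),np.degrees(np.arctan2(*(pil[0]-pil[1])[1::-1])))
print("shank top",cast("top",f(460,348),.102))
# lower front edges at z=.02
e1=wline("top",g,f(300,578),f(700,478),.0,3)
print("low -x edge?",e1,np.degrees(np.arctan2(e1[1][1],e1[1][0])))
E
```

```text
fi [0.64133054 0.03840799] 88.40234
fo [0.6693113  0.05041852] 88.61715
si [0.5721276  0.13496119] -1.2416869
so [0.5869041 0.1614385] -1.3333546
widths -0.027635004 0.026791295
corner in [0.64398015 0.1334038 ] out [0.6719435  0.15945914]
[[264.5511  230.50473]
 [326.98523 215.93677]
 [336.70703 257.60168]
 [274.2729  272.16965]]
[[ 0.58126326  0.11093549]
 [ 0.62193152 -0.0416594 ]
 [ 0.51899973 -0.06766677]
 [ 0.47936514  0.08329235]] [0.55038991 0.02122542] [np.float64(0.1055811016850235), np.float64(0.15792120765407058), np.float64(0.1061665534757442), np.float64(0.15607548483363948)]
[np.float64(15.178023248443163), np.float64(-75.07689232838393), np.float64(-165.82007734035247), np.float64(104.71108106326847)]
pillars [[ 0.54092258  0.0760993   0.062     ]
 [ 0.56968221 -0.03196029  0.062     ]] 0.11182123984696382 [0.55530239 0.02206951 0.062     ] 104.9035656678296
shank top [[0.55572728 0.02167819 0.102     ]]
low -x edge? (array([0.5026646 , 0.00922477], dtype=float32), array([ 0.2560614, -0.9666605], dtype=float32)) -75.163506
```

```bash
cat >> h.py <<'E'
from scipy.spatial.transform import Rotation as Ro
C=np.array([.6468,.1350]);TH=np.radians(-1.4)
X=np.array([np.cos(TH),np.sin(TH)]);Y=np.array([-X[1],X[0]])
def s2w(x,y): return C+X*x+Y*y
def w2s(p): d=np.asarray(p)[:2]-C; return np.array([d@X,d@Y])
def delta(xy,z,yawy):
    """tool down, tool y axis at world angle yawy(deg) -> cm, rotvec in tool frame"""
    o=bot.get_obs();R=Ro.from_quat(o["eef_rot"]);p=np.array([*xy,z])
    a=np.radians(yawy);ty=np.array([np.cos(a),np.sin(a),0]);tz=np.array([0,0,-1.]);T=Ro.from_matrix(np.c_[np.cross(ty,tz),ty,tz])
    print("clk",round(o["clock"],2),"pos",o["tool_pos"].round(4),"stop",w2s(o["tool_pos"]).round(4),"F",o["contact_force"].round(1),"w",round(o["gripper_width"],4),"ty",np.degrees(np.arctan2(*R.as_matrix()[1::-1,1])).round(2),"tz",R.as_matrix()[:,2].round(4))
    print("cm",(R.inv().apply(p-o["tool_pos"])*100).round(2),"rv",(R.inv()*T).as_rotvec().round(4))
E
python3 - <<'E'
from h import *
delta(s2w(-.195,-.115),.12,88.6)
print(s2w(-.055,-.08),cast("top",[(275,302),(298,320),(267,333)],.03))
print(w2s([.5555,.022]))
E
```

```text
clk 0.1 pos [0.1874 0.5958 0.2306] stop [-0.4705  0.4494] F [ 0.3  0.  -0.4] w 0.0856 ty 72.54 tz [-4.0e-04 -1.2e-03 -1.0e+00]
cm [-42.09 -46.6   11.12] rv [-1.200e-03 -2.000e-04 -2.803e-01]
[0.58986184 0.05636765] [[0.40839015 0.0810246  0.03      ]
 [0.36589753 0.02293058 0.03      ]
 [0.33252641 0.09782122 0.03      ]]
[-0.08851191 -0.11519693]
```

>>> {"op": "servo_tool", "data": {"increments": [[0.5, -42.1, -46.6, 6, 0, 0, -0.28], [0.5, -42.1, -46.6, 6, 0, 0, -0.28], [0.5, -42.1, -46.6, 6, 0, 0, -0.28], [0.5, -42.1, -46.6, 6, 0, 0, -0.28], [0.5, -42.1, -46.6, 6, 0, 0, -0.28]]}}

```text
clock: 0.52
tool_pos: [0.2741, 0.4057, 0.211]
eef_rot: [0.012, 1.0, -0.0, -0.0]
contact_force: [1.5, 0.1, -0.6]
gripper_width: 0.0428
```

```bash
python3 -c "
from h import *
delta(s2w(-.195,-.115),.12,88.6)"
```

```text
clk 0.52 pos [0.2741 0.4057 0.211 ] stop [-0.3792  0.2615] F [ 1.5  0.1 -0.6] w 0.0428 ty 88.63 tz [-2.e-04 -5.e-04 -1.e+00]
cm [-18.4  -37.66   9.11] rv [-0.0005 -0.0002  0.0006]
```

>>> {"op": "servo_tool", "data": {"increments": [[0.5, -18.4, -37.7, 8, 0, 0, 0], [0.5, -18.4, -37.7, 8, 0, 0, 0], [0.5, -18.4, -37.7, 8, 0, 0, 0], [0.5, -18.4, -37.7, 8, 0, 0, 0], [0.5, -18.4, -37.7, 8, 0, 0, 0]]}}

```text
clock: 0.93
tool_pos: [0.3593, 0.2197, 0.1721]
eef_rot: [0.012, 1.0, 0.0, 0.0]
contact_force: [0.6, -0.4, -0.1]
gripper_width: 0.0425
```

>>> {"op": "servo_tool", "data": {"increments": [[0.5, -10, -20.5, 5, 0, 0, 0], [0.5, -10, -20.5, 5, 0, 0, 0], [0.5, -10, -20.5, 5, 0, 0, 0], [0.5, -10, -20.5, 5, 0, 0, 0], [0.5, -10, -20.5, 5, 0, 0, 0]]}}

```text
clock: 1.35
tool_pos: [0.4441, 0.0345, 0.1274]
eef_rot: [0.012, 1.0, 0.0, 0.0]
contact_force: [0.9, 0.5, 0.4]
gripper_width: 0.043
```

```bash
python3 -c "
from h import *
delta(s2w(-.195,-.115),.004,88.6)"
```

```text
clk 1.35 pos [0.4441 0.0345 0.1274] stop [-0.2001 -0.1054] F [0.9 0.5 0.4] w 0.043 ty 88.58 tz [ 1.e-04  1.e-04 -1.e+00]
cm [-0.51 -0.96 12.34] rv [ 0.0001  0.0001 -0.0004]
```

>>> {"op": "servo_tool", "data": {"increments": [[0.5, 0, 0, 3, 0, 0, 0], [0.5, 0, 0, 6, 0, 0, 0], [0.5, 0, 0, 8, 0, 0, 0], [0.5, 0, 0, 8, 0, 0, 0], [0.5, 0, 0, 8, 0, 0, 0]]}}

```text
clock: 1.77
tool_pos: [0.4429, 0.0364, 0.0472]
eef_rot: [0.012, 1.0, -0.0, -0.001]
contact_force: [0.8, -0.2, -0.3]
gripper_width: 0.0429
```

```bash
python3 -c "
from h import *
delta(s2w(-.195,-.115),.004,88.6)
p,d=bot.snapshot('scene');crop(p,200,150,420,312,3.6,'pics/cs1.png')"
```

```text
clk 1.77 pos [0.4429 0.0364 0.0472] stop [-0.2015 -0.1035] F [ 0.8 -0.2 -0.3] w 0.0429 ty 88.57 tz [-3.e-03 -2.e-04 -1.e+00]
cm [-0.66 -1.14  4.32] rv [-0.0003 -0.0029 -0.0005]
```

View pics/cs1.png

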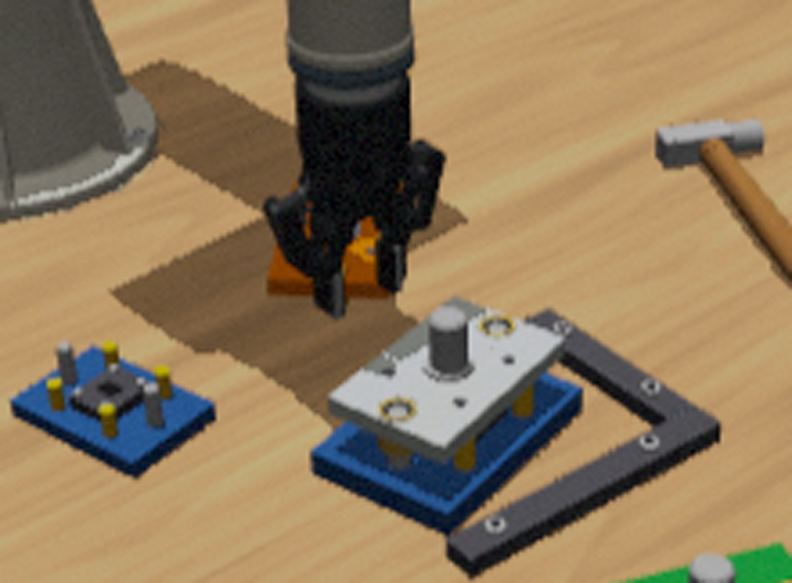

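The gripper stands clear, between the orange decoy and the die set. I'll lower it and begin the push.

>>> {"op": "servo_tool", "data": {"increments": [[0.5, -0.6, -1.1, 1, 0, 0, 0], [0.5, -0.6, -1.1, 2, 0, 0, 0], [0.5, -0.6, -1.1, 3, 0, 0, 0], [0.5, -0.6, -1.1, 4, 0, 0, 0], [0.5, -0.6, -1.1, 4.2, 0, 0, 0]]}}

```text
clock: 2.23
tool_pos: [0.4486, 0.0257, 0.0047]
eef_rot: [0.012, 1.0, -0.0, -0.001]
contact_force: [-0.1, 0.1, 0.4]
gripper_width: 0.0425
```

```bash
python3 -c "
from h import *
delta(s2w(-.125,-.115),.005,88.6)"
```

```text
clk 2.23 pos [0.4486 0.0257 0.0047] stop [-0.1955 -0.1141] F [-0.1  0.1  0.4] w 0.0425 ty 88.6 tz [-1.6e-03 -1.0e-04 -1.0e+00]
cm [-7.05 -0.09 -0.04] rv [-0.0001 -0.0016 -0.0001]
```

>>> {"op": "servo_tool", "data": {"increments": [[0.5, -1.2, 0, 0, 0, 0, 0], [0.5, -2.2, 0, 0, 0, 0, 0], [0.5, -2.8, 0, 0, 0, 0, 0], [0.5, -3.2, 0, 0, 0, 0, 0], [0.5, -3.6, 0, 0, 0, 0, 0]]}}

```text
clock: 2.65
tool_pos: [0.4826, 0.0244, 0.0054]
eef_rot: [0.012, 1.0, -0.0, -0.004]
contact_force: [-12.0, 1.7, 5.5]
gripper_width: 0.0429
```

>>> {"op": "servo_tool", "data": {"increments": [[0.5, -0.4, 0, 0, 0, 0, 0], [0.5, -0.8, 0, 0, 0, 0, 0], [0.5, -1.2, 0, 0, 0, 0, 0], [0.5, -1.6, 0, 0, 0, 0, 0], [0.5, -2, 0, 0, 0, 0, 0]]}}

```text
clock: 3.07
tool_pos: [0.5023, 0.0242, 0.0053]
eef_rot: [0.012, 1.0, -0.0, -0.004]
contact_force: [-10.0, 3.0, 3.1]
gripper_width: 0.0425
```

```bash
python3 -c "
from h import *
delta(s2w(-.121,-.115),.005,88.6)
p,d=bot.snapshot('scene');crop(p,200,150,420,312,3.6,'pics/cs2.png')"
```

```text
clk 3.07 pos [0.5023 0.0242 0.0053] stop [-0.1417 -0.1143] F [-10.    3.    3.1] w 0.0425 ty 88.6 tz [-0.0071  0.     -1.    ]
cm [-2.07 -0.07  0.01] rv [-0.0002 -0.0071  0.    ]
```

View pics/cs2.png

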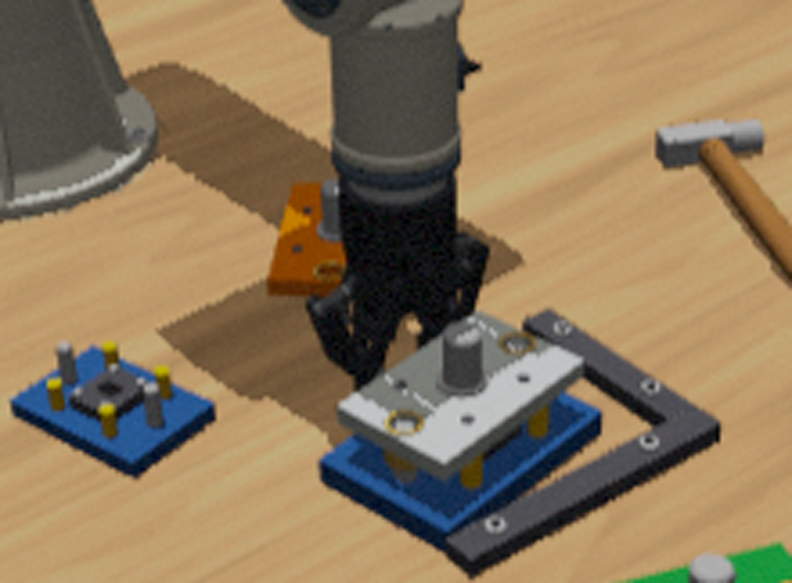

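>>> {"op": "servo_tool", "data": {"increments": [[0.5, -0.3, 0, 0, 0, 0, 0], [0.5, -0.6, 0, 0, 0, 0, 0], [0.5, -0.9, 0, 0, 0, 0, 0], [0.5, -1.2, 0, 0, 0, 0, 0], [0.5, -1.5, 0, 0, 0, 0, 0]]}}

```text
clock: 3.53
tool_pos: [0.5164, 0.024, 0.0051]
eef_rot: [0.012, 1.0, 0.0, -0.004]
contact_force: [-12.0, 3.3, 3.5]
gripper_width: 0.0429
```

>>> {"op": "servo_tool", "data": {"increments": [[0.5, -0.1, 0, 0, 0, 0, 0], [0.5, -0.2, 0, 0, 0, 0, 0], [0.5, -0.3, 0, 0, 0, 0, 0], [0.5, -0.4, 0, 0, 0, 0, 0], [0.5, -0.5, 0, 0, 0, 0, 0]]}}

```text
clock: 3.95
tool_pos: [0.5207, 0.0241, 0.005]
eef_rot: [0.012, 1.0, 0.0, -0.005]
contact_force: [-13.9, 7.3, 5.1]
gripper_width: 0.0427
```

```bash
python3 -c "
from h import *
delta(s2w(-.121,-.115),.005,88.6)
p,d=bot.snapshot('scene');crop(p,200,150,420,312,3.6,'pics/cs3.png')"
```

```text
clk 3.95 pos [0.5207 0.0241 0.005 ] stop [-0.1233 -0.114 ] F [-13.9   7.3   5.1] w 0.0427 ty 88.6 tz [-9.9e-03  4.0e-04 -1.0e+00]
cm [-0.23 -0.1  -0.  ] rv [ 0.0001 -0.0099 -0.    ]
```

View pics/cs3.png

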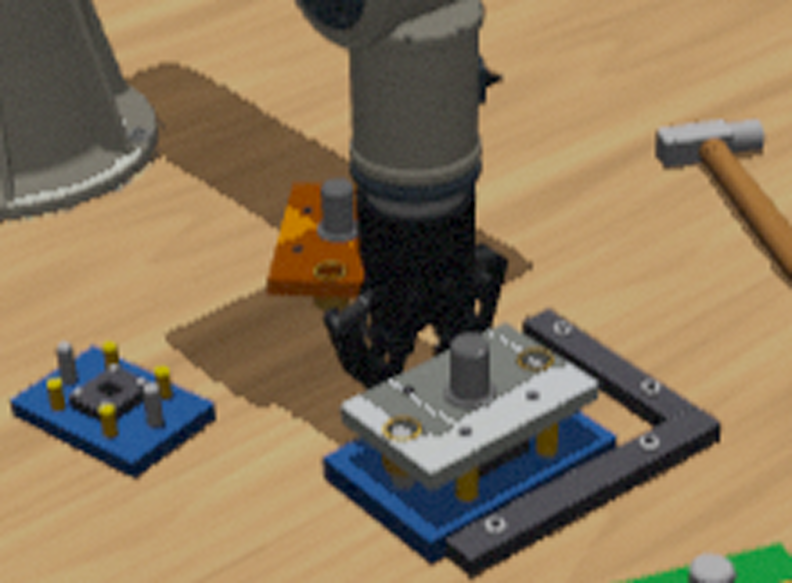

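```bash
python3 -c "
from h import *
p,d=bot.snapshot('top');crop(p,215,180,355,285,5.5,'pics/ct3.png')"
```

```text
(no output)
```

View pics/ct3.png

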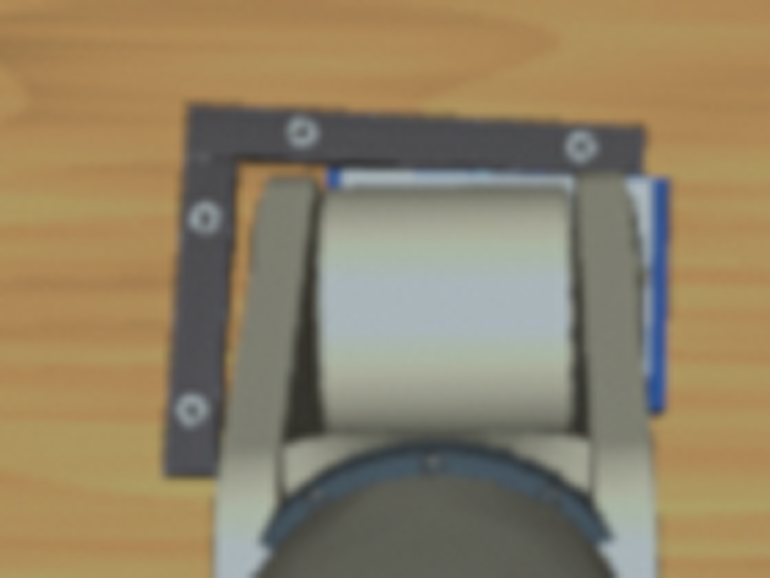

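The set is nearly square, with its -y end about 8 mm past the bar end at (655,180) in the crop. I'll push the last few millimetres slowly and watch the force.

>>> {"op": "servo_tool", "data": {"increments": [[0.5, -0.05, 0, 0, 0, 0, 0], [0.5, -0.1, 0, 0, 0, 0, 0], [0.5, -0.15, 0, 0, 0, 0, 0], [0.5, -0.2, 0, 0, 0, 0, 0], [0.5, -0.2, 0, 0, 0, 0, 0]]}}

```text
clock: 4.47
tool_pos: [0.5226, 0.0242, 0.0049]
eef_rot: [0.012, 1.0, 0.0, -0.005]
contact_force: [-14.1, 6.6, 3.5]
gripper_width: 0.0429
```

>>> {"op": "servo_tool", "data": {"increments": [[0.5, -0.05, 0, 0, 0, 0, 0], [0.5, -0.1, 0, 0, 0, 0, 0], [0.5, -0.15, 0, 0, 0, 0, 0], [0.5, -0.15, 0, 0, 0, 0, 0], [0.5, -0.15, 0, 0, 0, 0, 0]]}}

```text
clock: 4.88
tool_pos: [0.5233, 0.0241, 0.0049]
eef_rot: [0.012, 1.0, 0.0, -0.006]
contact_force: [-15.6, 6.4, 7.3]
gripper_width: 0.043
```

>>> {"op": "servo_tool", "data": {"increments": [[0.5, -0.05, 0, 0, 0, 0, 0], [0.5, -0.1, 0, 0, 0, 0, 0], [0.5, -0.15, 0, 0, 0, 0, 0], [0.5, -0.2, 0, 0, 0, 0, 0], [0.5, -0.2, 0, 0, 0, 0, 0]]}}

```text
clock: 5.3
tool_pos: [0.5234, 0.0239, 0.0046]
eef_rot: [0.012, 1.0, 0.0, -0.008]
contact_force: [-21.7, 6.0, 11.8]
gripper_width: 0.0423
```

Now flush against the far bar: it stalled and the force rose. I'll back off, lift, and move round to the -y end.

>>> {"op": "servo_tool", "data": {"increments": [[0.5, 1, 0, 0, 0, 0, 0], [0.5, 2, 0, 0, 0, 0, 0], [0.5, 2.5, 0, -3, 0, 0, 0], [0.5, 2.5, 0, -7, 0, 0, 0], [0.5, 2.5, 0, -11, 0, 0, 0]]}}

```text
clock: 5.72
tool_pos: [0.5051, 0.0239, 0.1167]
eef_rot: [0.012, 1.0, -0.0, -0.001]
contact_force: [0.6, 0.6, 0.2]
gripper_width: 0.0426
```

```bash
python3 -c "
from h import *
print(bot.get_obs()['qpos'].round(3))
delta(s2w(-.055,-.25),.14,-1.4)
delta(s2w(-.055,-.25),.14,178.6)"
```

```text
[ 0.044  0.319  1.985 -0.     0.84  -1.501]
clk 5.72 pos [0.5051 0.0239 0.1167] stop [-0.1389 -0.1145] F [0.6 0.6 0.2] w 0.0426 ty 88.58 tz [-1.6e-03 -2.0e-04 -1.0e+00]
cm [ -8.39 -13.55  -2.34] rv [-1.4000e-03 -1.1000e-03  1.5704e+00]
clk 5.72 pos [0.5051 0.0239 0.1167] stop [-0.1389 -0.1145] F [0.6 0.6 0.2] w 0.0426 ty 88.58 tz [-1.6e-03 -2.0e-04 -1.0e+00]
cm [ -8.39 -13.55  -2.34] rv [ 1.1000e-03 -1.4000e-03 -1.5712e+00]
```

>>> {"op": "servo_tool", "data": {"increments": [[0.5, 0, -3, -2.4, 0, 0, 0.12], [0.5, -2, -7, -2.4, 0, 0, 0.24], [0.5, -5, -10, -2.4, 0, 0, 0.36], [0.5, -8.4, -13.5, -2.4, 0, 0, 0.48], [0.5, -8.4, -13.5, -2.4, 0, 0, 0.6]]}}

```text
clock: 6.13
tool_pos: [0.5914, -0.1176, 0.1415]
eef_rot: [0.311, 0.95, -0.0, 0.004]
contact_force: [0.2, 1.3, -0.0]
gripper_width: 0.0425
```

>>> {"op": "servo_tool", "data": {"increments": [[0.5, 0, 0, 0, 0, 0, 0.12], [0.5, 0, 0, 0, 0, 0, 0.24], [0.5, 0, 0, 0, 0, 0, 0.36], [0.5, 0, 0, 0, 0, 0, 0.48], [0.5, 0, 0, 0, 0, 0, 0.6]]}}

```text
clock: 6.55
tool_pos: [0.5872, -0.1134, 0.1403]
eef_rot: [0.577, 0.816, 0.0, 0.001]
contact_force: [0.2, 0.3, -0.1]
gripper_width: 0.0423
```

>>> {"op": "servo_tool", "data": {"increments": [[0.5, 0, 0, 1, 0, 0, 0.12], [0.5, 0, 0, 3, 0, 0, 0.24], [0.5, 0, 0, 5, 0, 0, 0.37], [0.5, 0, 0, 7, 0, 0, 0.37], [0.5, 0, 0, 7, 0, 0, 0.37]]}}

```text
clock: 6.97
tool_pos: [0.5847, -0.1128, 0.0669]
eef_rot: [0.716, 0.698, -0.001, -0.002]
contact_force: [-1.6, -0.4, -0.9]
gripper_width: 0.0428
```

```bash
python3 -c "
from h import *
delta(s2w(-.055,-.24),.005,-1.4)
p,d=bot.snapshot('top');cv2.imwrite('pics/top4.png',p);crop(p,215,180,355,285,5.5,'pics/ct4.png')"
```

```text
clk 6.97 pos [ 0.5847 -0.1128  0.0669] stop [-0.056  -0.2492] F [-1.6 -0.4 -0.9] w 0.0428 ty -1.4 tz [-4.e-03  7.e-04 -1.e+00]
cm [0.92 0.12 6.19] rv [-0.004  -0.0006 -0.0001]
```

View pics/ct4.png

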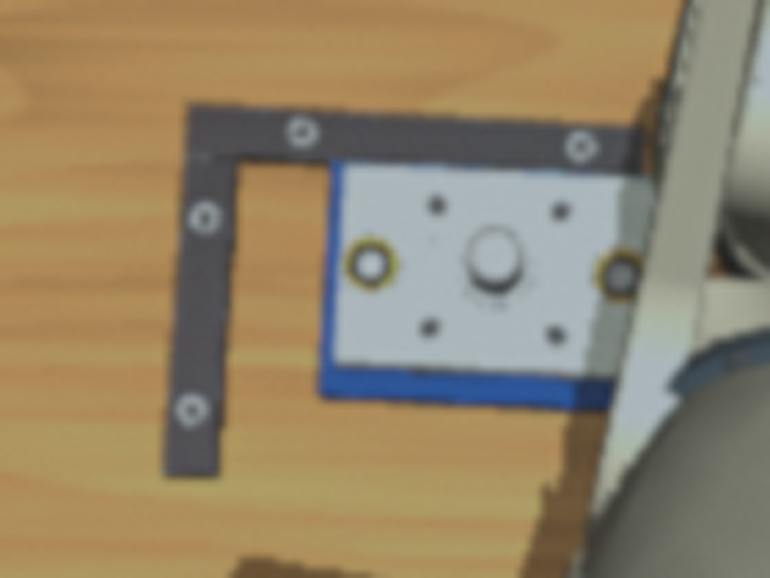

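```bash
python3 -c "
from h import *
f=lambda x,y:((x+.5)/5.5+215-.5,(y+.5)/5.5+180-.5)
P=cast('top',[f(370,264),f(620,275)],.061)
print(P,[w2s(q) for q in P],w2s(P.mean(0)),np.degrees(np.arctan2(*(P[0]-P[1])[1::-1])))"
```

```text
[[ 0.58985969  0.06875153  0.061     ]
 [ 0.58791356 -0.04325984  0.061     ]] [array([-0.05530472, -0.06761987]), array([-0.05451359, -0.17964535])] [-0.05490915 -0.12363261] 89.00462119895712
```

>>> {"op": "servo_tool", "data": {"increments": [[0.5, 0, 0, 2, 0, 0, 0], [0.5, 0, 0, 4, 0, 0, 0], [0.5, 0, 0, 5.5, 0, 0, 0], [0.5, 0, 0, 6.2, 0, 0, 0], [0.5, 0, 0, 6.2, 0, 0, 0]]}}

```text
clock: 7.43
tool_pos: [0.5866, -0.1131, 0.0077]
eef_rot: [0.715, 0.699, -0.0, -0.0]
contact_force: [0.7, -0.1, -0.4]
gripper_width: 0.0426
```

>>> {"op": "servo_tool", "data": {"increments": [[0.5, 1, 0.1, 0.2, 0, 0, 0], [0.5, 2, 0.1, 0.2, 0, 0, 0], [0.5, 2.8, 0.1, 0.2, 0, 0, 0], [0.5, 3.3, 0.1, 0.2, 0, 0, 0], [0.5, 3.7, 0.1, 0.2, 0, 0, 0]]}}

```text
clock: 7.85
tool_pos: [0.5891, -0.076, 0.0068]
eef_rot: [0.715, 0.699, -0.0, 0.001]
contact_force: [-1.2, -11.8, 3.3]
gripper_width: 0.0429
```

>>> {"op": "servo_tool", "data": {"increments": [[0.5, 0.4, 0, 0, 0, 0, 0], [0.5, 0.8, 0, 0, 0, 0, 0], [0.5, 1.2, 0, 0, 0, 0, 0], [0.5, 1.6, 0, 0, 0, 0, 0], [0.5, 2, 0, 0, 0, 0, 0]]}}

```text
clock: 8.27
tool_pos: [0.5896, -0.057, 0.0068]
eef_rot: [0.715, 0.699, -0.0, 0.001]
contact_force: [-0.9, -12.5, 2.3]
gripper_width: 0.0422
```

```bash
python3 -c "
from h import *
delta(s2w(-.055,-.171),.005,-1.4)
p,d=bot.snapshot('top');cv2.imwrite('pics/top5.png',p);crop(p,215,180,355,285,5.5,'pics/ct5.png')"
```

```text
clk 8.27 pos [ 0.5896 -0.057   0.0068] stop [-0.0525 -0.1934] F [ -0.9 -12.5   2.3] w 0.0422 ty -1.29 tz [ 0.0013 -0.0022 -1.    ]
cm [ 2.24 -0.25  0.17] rv [0.0014 0.0022 0.0019]
```

View pics/ct5.png

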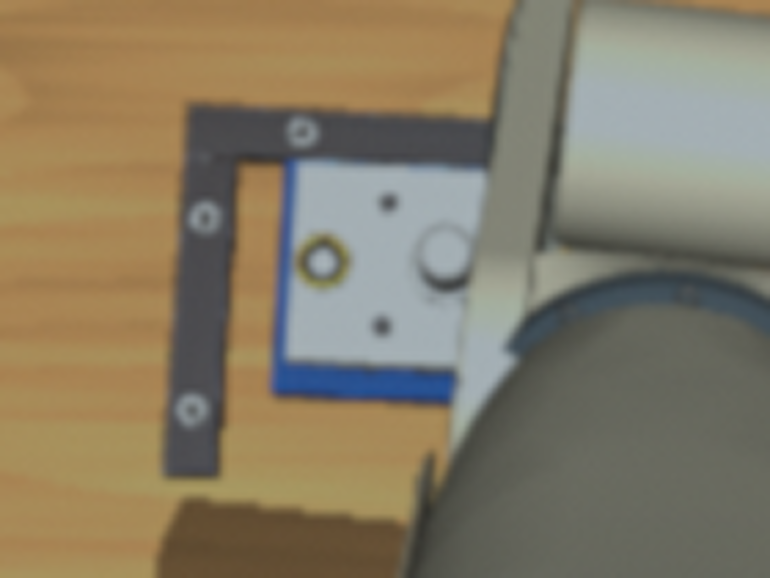

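The set is staying square against the far bar while it slides, with about 22 mm left to the side bar.

>>> {"op": "servo_tool", "data": {"increments": [[0.5, 0.4, 0, 0, 0, 0, 0], [0.5, 0.8, 0, 0, 0, 0, 0], [0.5, 1.2, 0, 0, 0, 0, 0], [0.5, 1.6, 0, 0, 0, 0, 0], [0.5, 1.9, 0, 0, 0, 0, 0]]}}

```text
clock: 8.73
tool_pos: [0.59, -0.0379, 0.0067]
eef_rot: [0.715, 0.699, -0.0, 0.001]
contact_force: [-0.5, -11.2, 2.6]
gripper_width: 0.0427
```

>>> {"op": "servo_tool", "data": {"increments": [[0.5, 0.1, 0, 0, 0, 0, 0], [0.5, 0.15, 0, 0, 0, 0, 0], [0.5, 0.2, 0, 0, 0, 0, 0], [0.5, 0.25, 0, 0, 0, 0, 0], [0.5, 0.3, 0, 0, 0, 0, 0]]}}

```text
clock: 9.15
tool_pos: [0.5901, -0.0352, 0.0067]
eef_rot: [0.715, 0.699, -0.0, 0.001]
contact_force: [-0.7, -10.9, 2.7]
gripper_width: 0.0428
```

>>> {"op": "servo_tool", "data": {"increments": [[0.5, 0.05, 0, 0, 0, 0, 0], [0.5, 0.1, 0, 0, 0, 0, 0], [0.5, 0.15, 0, 0, 0, 0, 0], [0.5, 0.2, 0, 0, 0, 0, 0], [0.5, 0.2, 0, 0, 0, 0, 0]]}}

```text
clock: 9.57
tool_pos: [0.5901, -0.0347, 0.0068]
eef_rot: [0.715, 0.699, -0.001, 0.002]
contact_force: [-0.5, -21.3, 3.1]
gripper_width: 0.0427
```

The push stalled on the side bar at 21 N, at the predicted position. I'll back off and check squareness and gaps.

>>> {"op": "servo_tool", "data": {"increments": [[0.5, -1, 0, 0, 0, 0, 0], [0.5, -2.5, 0, 0, 0, 0, 0], [0.5, -4.5, 0, 0, 0, 0, 0], [0.5, -7.5, 0, -3, 0, 0, 0], [0.5, -10.5, 0, -7, 0, 0, 0]]}}

```text
clock: 9.98
tool_pos: [0.5853, -0.1317, 0.0676]
eef_rot: [0.715, 0.699, -0.001, -0.002]
contact_force: [0.4, 0.1, 0.0]
gripper_width: 0.0431
```

```bash
python3 -c "
from h import *
p,d=bot.snapshot('top');cv2.imwrite('pics/top6.png',p);crop(p,235,190,345,280,7,'pics/ct6.png')
p,d=bot.snapshot('scene');cv2.imwrite('pics/scene6.png',p);crop(p,280,220,410,312,6,'pics/cs6.png')"
```

```text
(no output)
```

View pics/ct6.png

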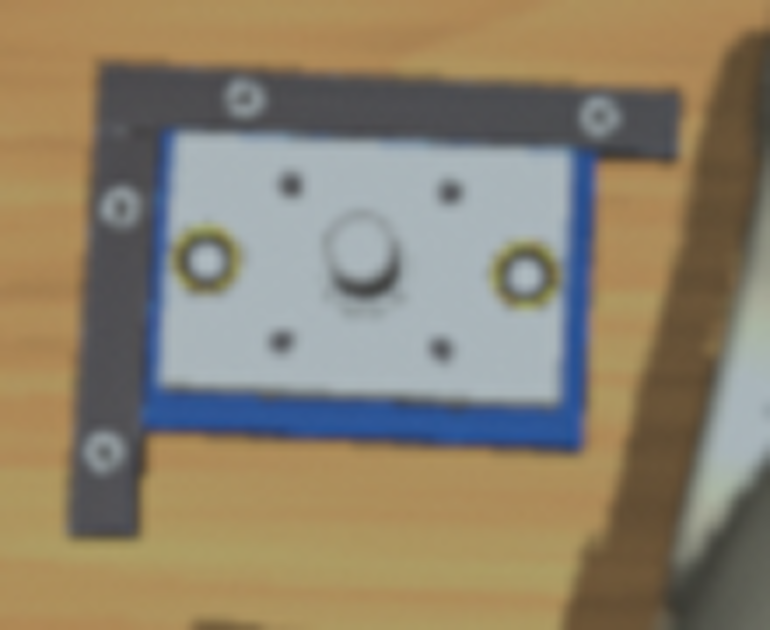

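View pics/cs6.png

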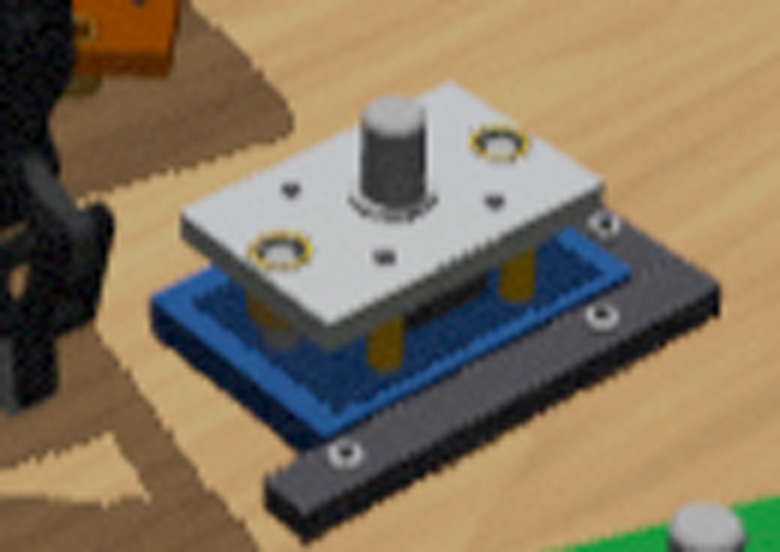

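```bash
python3 - <<'E'
from meas import *
p=cv2.imread("pics/top6.png");g=p[:,:,2].astype(np.float32)
f=lambda x,y:((x+.5)/7+235-.5,(y+.5)/7+190-.5)
A=lambda l:np.degrees(np.arctan2(l[1][1],l[1][0]))%180
fo=wline("top",g,f(120,65),f(660,92),.016,3);so=wline("top",g,f(97,90),f(72,500),.016,3)
lx=wline("top",g,f(165,432),f(560,452),.0,2)
ly=wline("top",g,f(594,180),f(581,430),.02,2)
print("far",A(fo),"-x edge",A(lx),"side",A(so)%180,"-y edge",A(ly))
print("shoe -x dist from far outer (135 expect)",(lx[0]-fo[0])@X*1000,"-y from side outer(185)",(ly[0]-so[0])@Y*1000)
P=cast("top",[f(206,260),f(525,275)],.061);print(P,w2s(P.mean(0)),np.degrees(np.arctan2(*(P[0]-P[1])[1::-1])))
S=cast("top",[f(360,243)],.102);print("shank",S,w2s(S[0]))
E
```

```text
far 88.65848 -x edge 88.60758 side 178.66463 -y edge 178.65971
shoe -x dist from far outer (135 expect) -133.9878645330998 -y from side outer(185) -184.274169412973
[[5.90850433e-01 1.12757657e-01 6.10000000e-02]
 [5.88555942e-01 4.79597028e-04 6.10000000e-02]] [-0.05516474 -0.07975297] 88.82927824464012
shank [[0.59096211 0.05677738 0.102     ]] [-0.05391007 -0.07956351]
```

The shoe edges are parallel to the bars within 0.1°, and the centre sits at (-55.2, -79.8) mm in the stop frame. Next I move over the shank, jaws along stop X and biased about 0.7 mm toward the far bar.

>>> {"op": "servo_tool", "data": {"increments": [[0.7, 0, 0, -3, 0, 0, 0], [0.7, 0, 0, -6, 0, 0, 0], [0.7, 0, 0, -8, 0, 0, 0], [0.7, 3, 0, -8, 0, 0, 0], [0.7, 7, 0, -8, 0, 0, 0]]}}

```text
clock: 10.5
tool_pos: [0.5902, -0.0624, 0.1506]
eef_rot: [0.717, 0.698, 0.001, 0.002]
contact_force: [0.5, 1.3, -1.2]
gripper_width: 0.06
```

>>> {"op": "servo_tool", "data": {"increments": [[0.7, 4, 0, 0, 0, 0, 0], [0.7, 8, 0, 0, 0, 0, 0], [0.7, 12, 0, 0, 0, 0, 0], [0.7, 12, 0, 0, 0, 0, 0], [0.7, 12, 0, 0, 0, 0, 0]]}}

```text
clock: 10.92
tool_pos: [0.5915, 0.0612, 0.1486]
eef_rot: [0.714, 0.7, 0.0, 0.0]
contact_force: [0.2, -0.4, -0.3]
gripper_width: 0.0598
```

```bash
python3 -c "
from h import *
delta([.5906,.0567],.12,-1.35)"
```

```text
clk 10.92 pos [0.5915 0.0612 0.1486] stop [-0.0535 -0.0752] F [ 0.2 -0.4 -0.3] w 0.0598 ty -1.13 tz [ 2.e-04  2.e-04 -1.e+00]
cm [-0.45 -0.08  2.86] rv [ 0.0002 -0.0002  0.0038]
```

>>> {"op": "servo_tool", "data": {"increments": [[0.7, -0.45, -0.1, 1, 0, 0, 0.004], [0.7, -0.45, -0.1, 2, 0, 0, 0.004], [0.7, -0.45, -0.1, 2.5, 0, 0, 0.004], [0.7, -0.45, -0.1, 2.5, 0, 0, 0.004], [0.7, -0.45, -0.1, 2.5, 0, 0, 0.004]]}}

```text
clock: 11.33
tool_pos: [0.5902, 0.0529, 0.1227]
eef_rot: [0.717, 0.697, -0.001, -0.0]
contact_force: [0.3, 0.2, -0.0]
gripper_width: 0.0598
```

```bash
python3 -c "
from h import *
delta([.5906,.0567],.067,-1.35)
p,d=bot.snapshot('scene');crop(p,240,130,420,312,3.2,'pics/cs7.png')"
```

```text
clk 11.33 pos [0.5902 0.0529 0.1227] stop [-0.0546 -0.0835] F [ 0.3  0.2 -0. ] w 0.0598 ty -1.69 tz [-1.6e-03 -1.0e-04 -1.0e+00]
cm [0.39 0.04 5.57] rv [-0.0016  0.0002 -0.006 ]
```

View pics/cs7.png

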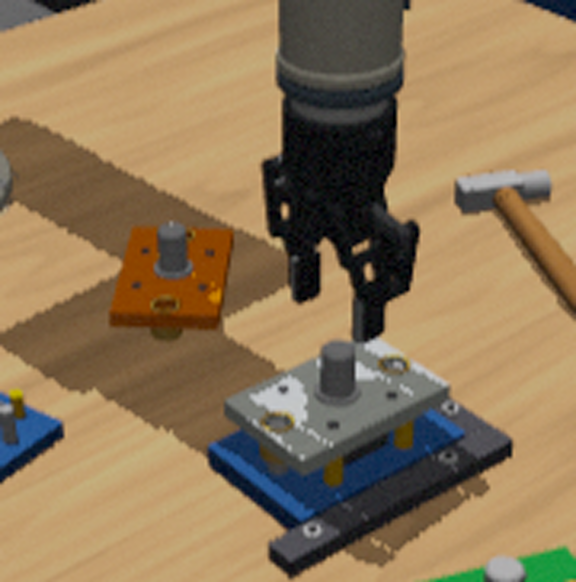

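>>> {"op": "servo_tool", "data": {"increments": [[0.7, 0.38, 0.05, 0.5, 0, 0, -0.006], [0.7, 0.38, 0.05, 1, 0, 0, -0.006], [0.7, 0.38, 0.05, 1, 0, 0, -0.006], [0.7, 0.38, 0.05, 1, 0, 0, -0.006], [0.7, 0.38, 0.05, 1, 0, 0, -0.006]]}}

```text
clock: 11.8
tool_pos: [0.5912, 0.0577, 0.1135]
eef_rot: [0.715, 0.699, -0.0, -0.0]
contact_force: [0.0, -0.3, 0.4]
gripper_width: 0.0596
```

```bash
python3 -c "
from h import *
delta([.5906,.0567],.067,-1.35)"
```

```text
clk 11.8 pos [0.5912 0.0577 0.1135] stop [-0.0537 -0.0786] F [ 0.  -0.3  0.4] w 0.0596 ty -1.25 tz [-1.e-04 -0.e+00 -1.e+00]
cm [-0.1  -0.06  4.65] rv [-0.0001  0.      0.0017]
```

>>> {"op": "servo_tool", "data": {"increments": [[0.7, -0.05, -0.05, 1, 0, 0, 0], [0.7, -0.05, -0.05, 2, 0, 0, 0], [0.7, -0.05, -0.05, 3, 0, 0, 0], [0.7, -0.05, -0.05, 4, 0, 0, 0], [0.7, -0.05, -0.05, 4.5, 0, 0, 0]]}}

```text
clock: 12.22
tool_pos: [0.5897, 0.057, 0.0664]
eef_rot: [0.715, 0.699, -0.001, -0.001]
contact_force: [-0.2, 0.3, 0.3]
gripper_width: 0.06
```

>>> {"op": "servo_tool", "data": {"increments": [[0.7, 0, 0, 0, 0, 0, 0], [0.7, 0, 0, 0, 0, 0, 0], [0.7, 0, 0, 0, 0, 0, 0], [0.7, 0, 0, 0, 0, 0, 0], [0.7, 0, 0, 0, 0, 0, 0]]}}

```text
clock: 12.63
tool_pos: [0.5912, 0.0572, 0.0691]
eef_rot: [0.715, 0.699, 0.0, 0.0]
contact_force: [-0.1, 0.2, 0.1]
gripper_width: 0.0598
```

```bash
python3 -c "
from h import *
delta([.5906,.0567],.067,-1.35)
p,d=bot.snapshot('scene');crop(p,240,130,420,312,3.2,'pics/cs8.png')"
```

```text
clk 12.63 pos [0.5912 0.0572 0.0691] stop [-0.0537 -0.0791] F [-0.1  0.2  0.1] w 0.0598 ty -1.26 tz [ 9.e-04  1.e-04 -1.e+00]
cm [-0.05 -0.05  0.21] rv [ 0.0009 -0.0001  0.0016]
```

View pics/cs8.png

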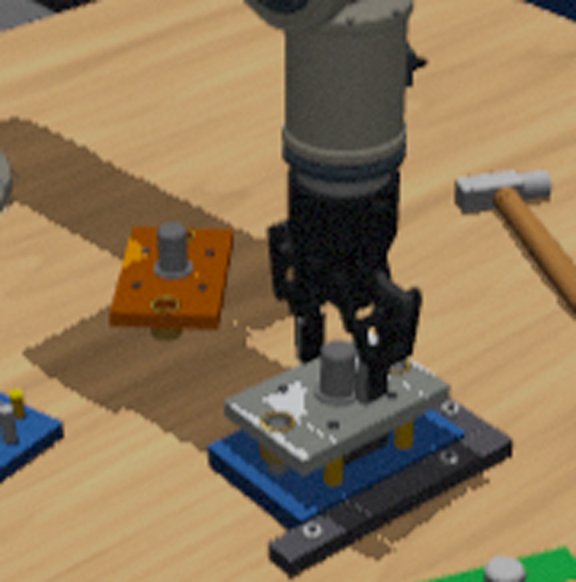

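The fingers straddle the shank. I'll close them gently.

>>> {"op": "servo_tool", "data": {"increments": [[0.6, 0, 0, 0.1, 0, 0, 0], [0.5, 0, 0, 0.1, 0, 0, 0], [0.42, 0, 0, 0.1, 0, 0, 0], [0.36, 0, 0, 0.1, 0, 0, 0], [0.33, 0, 0, 0.1, 0, 0, 0]], "grip_force": 20}}

```text
clock: 13.1
tool_pos: [0.5908, 0.0572, 0.0676]
eef_rot: [0.715, 0.699, 0.0, 0.0]
contact_force: [-0.3, -0.0, -0.3]
gripper_width: 0.0283
```

>>> {"op": "servo_tool", "data": {"increments": [[0.31, 0, 0, 0, 0, 0, 0], [0.29, 0, 0, 0, 0, 0, 0], [0.27, 0, 0, 0, 0, 0, 0], [0.25, 0, 0, 0, 0, 0, 0], [0.22, 0, 0, 0, 0, 0, 0]], "grip_force": 20}}

```text
clock: 13.52
tool_pos: [0.5905, 0.0572, 0.0676]
eef_rot: [0.715, 0.699, -0.0, -0.0]
contact_force: [-2.4, 0.2, 4.2]
gripper_width: 0.0242
```

```bash
python3 -c "
from h import *
delta([.5906,.0567],.067,-1.35);print(bot.get_obs()['wrist_torque'])"
```

```text
clk 13.52 pos [0.5905 0.0572 0.0676] stop [-0.0544 -0.0792] F [-2.4  0.2  4.2] w 0.0242 ty -1.26 tz [-5.e-04 -0.e+00 -1.e+00]
cm [-0.05  0.01  0.06] rv [-0.0005  0.      0.0016]
[-0.0247811   0.42394527 -0.01229698]
```

>>> {"op": "servo_tool", "data": {"increments": [[0.15, 0, 0, 0, 0, 0, 0], [0.1, 0, 0, 0, 0, 0, 0], [0.05, 0, 0, 0, 0, 0, 0], [0, 0, 0, 0, 0, 0, 0], [0, 0, 0, 0, 0, 0, 0]], "grip_force": 70}}

```text
clock: 13.93
tool_pos: [0.5905, 0.0572, 0.0678]
eef_rot: [0.715, 0.699, -0.0, -0.0]
contact_force: [-2.7, -0.1, 5.8]
gripper_width: 0.0232
```

```bash
python3 -c "
from h import *
delta([.5906,.0567],.067,-1.35);print(bot.get_obs()['wrist_torque'])
p,d=bot.snapshot('scene');cv2.imwrite('pics/scene9.png',p);crop(p,280,200,410,312,6,'pics/cs9.png')"
```

```text
clk 13.93 pos [0.5905 0.0572 0.0678] stop [-0.0544 -0.0792] F [-2.7 -0.1  5.8] w 0.0232 ty -1.26 tz [-4.e-04 -0.e+00 -1.e+00]
cm [-0.05  0.01  0.08] rv [-0.0004  0.      0.0016]
[0.00543012 0.49803879 0.02871463]
```

View pics/cs9.png

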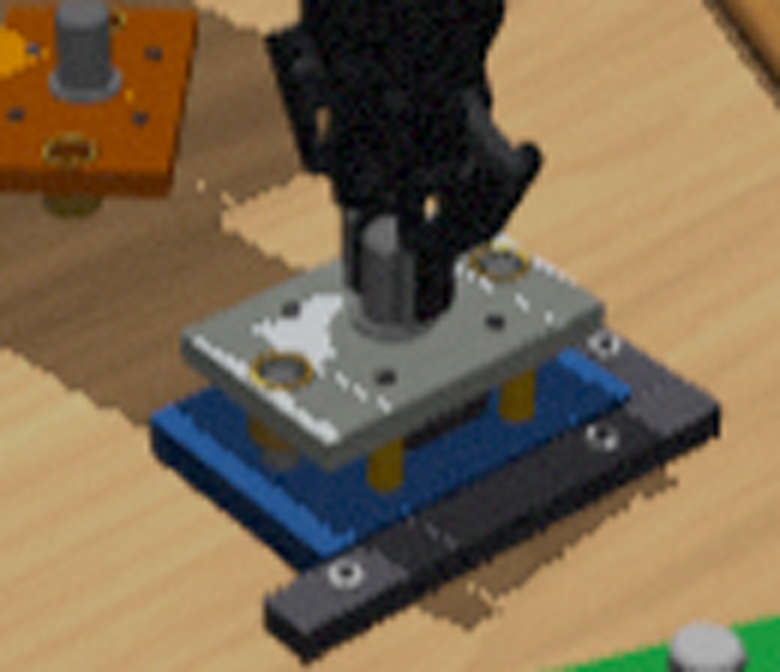

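Firm hold at 23 mm width, with the light side force pointing into the bar. I'll lift slowly, straight up.

>>> {"op": "servo_tool", "data": {"increments": [[0, 0, 0, -0.1, 0, 0, 0], [0, 0, 0, -0.25, 0, 0, 0], [0, 0, 0, -0.4, 0, 0, 0], [0, 0, 0, -0.6, 0, 0, 0], [0, 0, 0, -0.8, 0, 0, 0]]}}

```text
clock: 14.4
tool_pos: [0.5905, 0.0571, 0.0754]
eef_rot: [0.715, 0.699, -0.0, -0.0]
contact_force: [0.2, -0.1, -7.0]
gripper_width: 0.0233
```

```bash
python3 -c "
from h import *
delta([.5905,.0572],.1,-1.26);print(bot.get_obs()['wrist_torque'])
p,d=bot.snapshot('scene');cv2.imwrite('pics/scene10.png',p);crop(p,280,200,410,312,6,'pics/cs10.png')"
```

```text
clk 14.4 pos [0.5905 0.0571 0.0754] stop [-0.0543 -0.0792] F [ 0.2 -0.1 -7. ] w 0.0233 ty -1.26 tz [-6.e-04 -1.e-04 -1.e+00]
cm [ 0.01 -0.01 -2.46] rv [-0.0006  0.0001  0.    ]
[-0.04380744 -0.02570236  0.00294652]
```

View pics/cs10.png

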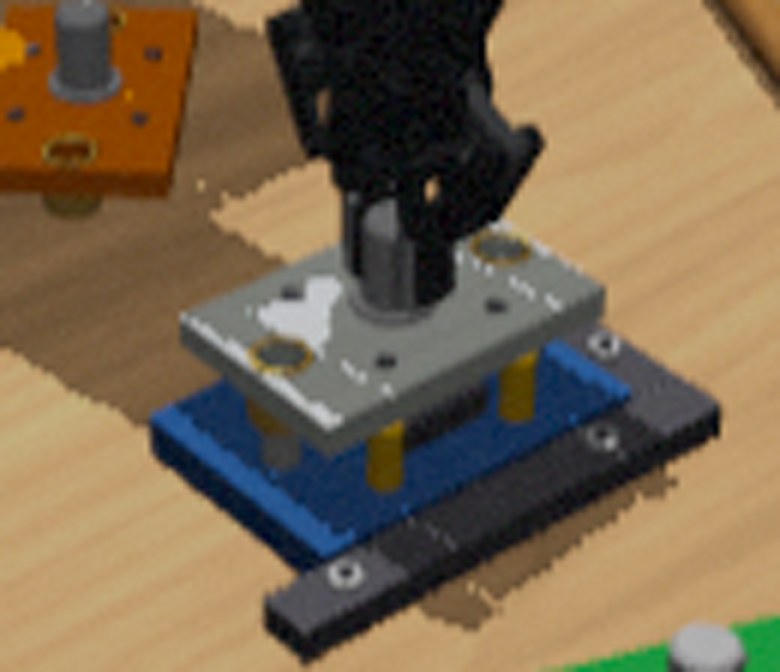

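The load is exactly the upper half's 7 N with no side force, and the lower half has not moved. I'll continue the lift.

>>> {"op": "servo_tool", "data": {"increments": [[0, 0, 0, -0.2, 0, 0, 0], [0, 0, 0, -0.4, 0, 0, 0], [0, 0, 0, -0.6, 0, 0, 0], [0, 0, 0, -0.8, 0, 0, 0], [0, 0, 0, -1, 0, 0, 0]]}}

```text
clock: 14.87
tool_pos: [0.5908, 0.0572, 0.0858]
eef_rot: [0.715, 0.699, 0.0, 0.0]
contact_force: [0.7, -0.5, -7.3]
gripper_width: 0.0234
```

>>> {"op": "servo_tool", "data": {"increments": [[0, 0, 0, -0.2, 0, 0, 0], [0, 0, 0, -0.4, 0, 0, 0], [0, 0, 0, -0.6, 0, 0, 0], [0, 0, 0, -0.8, 0, 0, 0], [0, 0, 0, -1, 0, 0, 0]]}}

```text
clock: 15.28
tool_pos: [0.5907, 0.0572, 0.0958]
eef_rot: [0.715, 0.699, -0.0, -0.0]
contact_force: [0.0, -0.4, -7.0]
gripper_width: 0.0232
```

>>> {"op": "servo_tool", "data": {"increments": [[0, 0, 0, -0.2, 0, 0, 0], [0, 0, 0, -0.4, 0, 0, 0], [0, 0, 0, -0.6, 0, 0, 0], [0, 0, 0, -0.8, 0, 0, 0], [0, 0, 0, -1, 0, 0, 0]]}}

```text
clock: 15.7
tool_pos: [0.5908, 0.0572, 0.1058]
eef_rot: [0.715, 0.699, -0.0, 0.0]
contact_force: [-0.6, -0.7, -6.5]
gripper_width: 0.0232
```

>>> {"op": "servo_tool", "data": {"increments": [[0, 0, 0, -0.5, 0, 0, 0], [0, 0, 0, -1.2, 0, 0, 0], [0, 0, 0, -2, 0, 0, 0], [0, 0, 0, -2.8, 0, 0, 0], [0, 0, 0, -3.4, 0, 0, 0]]}}

```text
clock: 16.12
tool_pos: [0.5912, 0.0572, 0.141]
eef_rot: [0.715, 0.699, 0.0, 0.0]
contact_force: [0.5, 0.3, -6.6]
gripper_width: 0.0232
```

```bash
python3 -c "
from h import *
delta([.5905,.0572],.1478,-1.26);print(bot.get_obs()['wrist_torque'])"
```

```text
clk 16.12 pos [0.5912 0.0572 0.141 ] stop [-0.0536 -0.0791] F [ 0.5  0.3 -6.6] w 0.0232 ty -1.26 tz [ 1.3e-03  1.0e-04 -1.0e+00]
cm [-0.   -0.07 -0.68] rv [ 0.0013 -0.0002 -0.    ]
[-0.02979995 -0.06379818 -0.05319771]
```

>>> {"op": "servo_tool", "data": {"increments": [[0, 0, -0.03, -0.3, 0, 0, 0], [0, 0, -0.05, -0.6, 0, 0, 0], [0, 0, -0.05, -0.7, 0, 0, 0], [0, 0, -0.05, -0.7, 0, 0, 0], [0, 0, -0.05, -0.7, 0, 0, 0]]}}

```text
clock: 16.53
tool_pos: [0.5901, 0.0571, 0.1463]
eef_rot: [0.715, 0.699, -0.0, -0.0]
contact_force: [-0.4, 0.0, -6.1]
gripper_width: 0.0229
```

>>> {"op": "servo_tool", "data": {"increments": [[0, 0, 0, 0, 0, 0, 0], [0, 0, 0, 0, 0, 0, 0], [0, 0, 0, 0, 0, 0, 0], [0, 0, 0, 0, 0, 0, 0], [0, 0, 0, 0, 0, 0, 0]]}}

```text
clock: 16.95
tool_pos: [0.5903, 0.0572, 0.1465]
eef_rot: [0.715, 0.699, -0.0, -0.0]
contact_force: [-1.1, -0.3, -6.7]
gripper_width: 0.0234
```

```bash
python3 -c "
from h import *
delta([.5905,.0572],.1478,-1.26)
p,d=bot.snapshot('scene');crop(p,260,160,420,312,4,'pics/cs11.png')
p,d=bot.snapshot('top');cv2.imwrite('pics/top11.png',p);crop(p,215,180,355,285,5.5,'pics/ct11.png')"
```

```text
clk 16.95 pos [0.5903 0.0572 0.1465] stop [-0.0546 -0.0792] F [-1.1 -0.3 -6.7] w 0.0234 ty -1.26 tz [-1.e-04 -0.e+00 -1.e+00]
cm [ 0.    0.02 -0.13] rv [-0.0001  0.     -0.    ]
```

View pics/cs11.png

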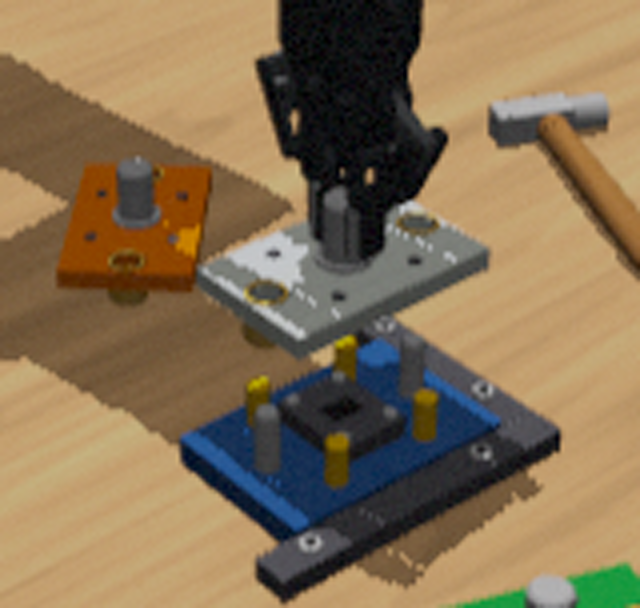

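View pics/ct11.png

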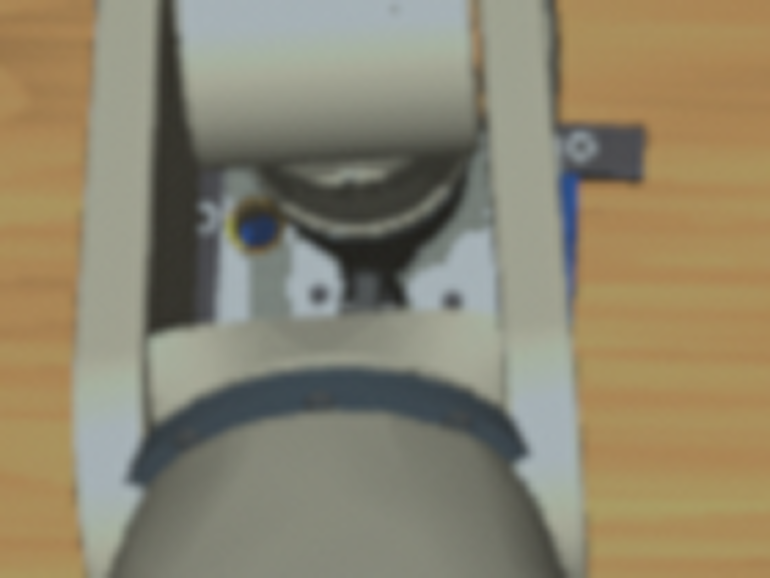

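>>> {"op": "servo_tool", "data": {"increments": [[0, 0, 0, -0.05, 0, 0, 0], [0, 0, 0, -0.1, 0, 0, 0], [0, 0, 0, -0.1, 0, 0, 0], [0, 0, 0, -0.1, 0, 0, 0], [0, 0, 0, -0.1, 0, 0, 0]]}}

```text
clock: 17.47
tool_pos: [0.5903, 0.0572, 0.1476]
eef_rot: [0.715, 0.699, 0.0, 0.0]
contact_force: [-0.2, 0.3, -6.8]
gripper_width: 0.0232
```

>>> {"op": "servo_tool", "data": {"increments": [[0, 0, 0, 0, 0, 0, 0], [0, 0, 0, 0, 0, 0, 0], [0, 0, 0, 0, 0, 0, 0], [0, 0, 0, 0, 0, 0, 0], [0, 0, 0, 0, 0, 0, 0]]}}

```text
clock: 17.88
tool_pos: [0.5903, 0.0572, 0.1476]
eef_rot: [0.715, 0.699, -0.0, -0.0]
contact_force: [-0.6, 0.1, -6.2]
gripper_width: 0.0232
```

```bash
python3 - <<'E'
from meas import *
delta([.5905,.0572],.1478,-1.26);print(bot.get_obs()['wrist_torque'].round(3))
p,d=bot.snapshot('scene');cv2.imwrite('pics/scene12.png',p)
q=cv2.imread('pics/scene6.png')
crop(np.hstack([q[250:305,300:345],p[250:305,300:345]]),0,0,90,55,8,'pics/cmp.png')
# -y short edge of lower shoe, bottom outline (z=0) & top outline in both
E1=proj("scene",[[*s2w(-.100,-.16),0],[*s2w(-.02,-.16),0]]);print(E1)
for n,im in(("before",q),("after",p)):
    l=wline("scene",im[:,:,2].astype(np.float32),E1[0],E1[1],0,4)
    print(n,w2s(l[0]+l[1]*0).round(4),(np.degrees(np.arctan2(l[1][1],l[1][0]))%180).round(2), "y at x=-.055:",w2s(inter(l,(s2w(-.055,0),Y)))[1].round(4))
# level: bush rings' centre heights unknown; fit plane to depth on top of upper shoe
h,w=d.shape;v,u=np.mgrid[:h,:w];c=bot.camera_info("scene")
Pc=np.c_[(u-c["mtx"][0,2]).ravel()/c["mtx"][0,0],(v-c["mtx"][1,2]).ravel()/c["mtx"][1,1],np.ones(h*w)]*d.reshape(-1,1)
W=(Pc-c["t"])@np.array(c["R"])
s=(W[:,:2]-C)@np.c_[X,Y]
k=(d.ravel()>0)&(abs(s[:,0]+.055)<.04)&(abs(s[:,1]+.08)<.065)&(np.hypot(s[:,0]+.055,s[:,1]+.08)>.03)&(abs(W[:,2]-.142)<.006)
A=np.c_[s[k],np.ones(k.sum())];co=np.linalg.lstsq(A,W[k,2],rcond=None)[0]
print(k.sum(),"tilt deg",np.degrees(co[:2]).round(2),"z mid",co@[-.055,-.08,1])
E
```

```text
clk 17.88 pos [0.5903 0.0572 0.1476] stop [-0.0546 -0.0792] F [-0.6  0.1 -6.2] w 0.0232 ty -1.26 tz [-0. -0. -1.]
cm [ 0.    0.02 -0.02] rv [-0.  0.  0.]
[ 0.023 -0.014  0.014]
[[306.88742818 276.10711892]
 [327.98510163 293.20893688]]
before [-0.0556 -0.1614] 178.73 y at x=-.055: -0.1614
after [-0.0556 -0.1614] 178.82 y at x=-.055: -0.1614
665 tilt deg [0.03 0.02] z mid 0.14033509500709537
```

View pics/cmp.png

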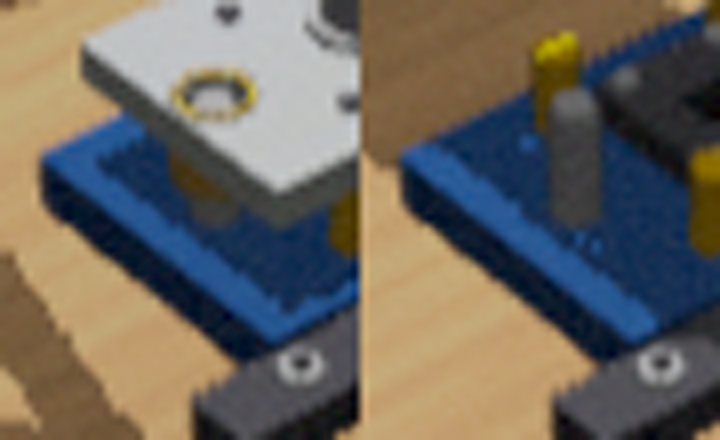

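The before and after crops match: the lower shoe's corner is at the same pixels, (40,160) left and (400,160) right. The upper half is level within 0.03° and raised 80 mm, so I'm handing in.

```bash
python3 -c "
from bench import bot
print(bot.hand_in())"
```

```text
the job is handed in; nothing more can be done
None
```

The die set is home in the corner of the stop bars. The upper half is off the pillars and held by its shank about 8 cm above where it sat. I handed it in at about 18 s.

- **Seating:** I pushed the complete set with both fingers low on the lower shoe, first to the far bar and then along it to the side bar. Each push stopped firmly at about 21 N where expected. The shoe edges measured parallel to the bars within 0.1°, and the centre was at (-55.2, -79.8) mm against (-55, -80) when home.
- **Lift:** I gripped the shank at 70 N and drew it straight up. The tool carried only the upper half's weight (about 7 N), with side force of about 1 N or less. It rose 79.8 mm.
- **Last checks:** The upper half was level within 0.03° and still. The lower half's visible edge was in the same place before and after the lift.
- **Bystanders:** The route stayed clear of the hammer, oil can and screw box, but I did not re-measure them.
- **Disagreements:** For the seated shoe's -y edge, the scene camera read -161.4 mm and the top camera about -159.3 mm (expected -160). The top camera also put the shoe 1 mm closer to the far bar than nominal. I put both down to the 2 mm calibration. After the lift the arm hid most of the lower half from the top camera, so the final check rests on the scene camera.

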